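# Set the stem gauge one notch longer

## Task

The next bunches of dried stems are to be cut longer. On the wooden stem gauge, lift the tall stop up out of its notch, shift it along to the very next notch away from the steel end plate, and let it stand upright there, fully down in that notch. Leave the low stop standing in its own notch.

Things in the scene. Friction and masses are not known exactly. Their poses are not given: they have to be found in the camera images.
- gauge: Stem gauge: fixed wooden rail, 80 mm wide. Origin: on the bench, midway along the notches, centre line; z up, y along the rail AWAY from the steel end plate (90 mm high, at y -156 mm), x across. Four notches at y -99, -33, 33, 99 mm, each 42 mm long in y, open at the top and at both sides of the rail, floor 12 mm above the bench. Round-topped teeth between, 24 mm thick, tops 40 mm above the bench.
- tall_stop_center (a point): Centre, half-way up, of the tall stop: loose upright pale wooden block, 44 mm (x, across the rail) by 28 mm (y, along it) by 115 mm high, 0.1 kg. It starts in the first or third notch from the end plate, centre 69.5 mm above the bench; the next notch away from the plate is empty. 14 mm of play along y. A like block lying on the bench beside the rail is a spare, not part of the job.
- low_stop_center (a point): Centre, half-way up, of the low stop: same pale wood, 44 mm across the rail, 28 mm along it, but only 70 mm high, loose, 0.07 kg. It stands in the other one of the first and third notches, its top 82 mm above the bench.

How it is judged:
On the way:
1. the tall stop is lifted out of its notch (raised more than 22 mm, upright) (z of tall_stop_center in the frame of gauge above 0.0915 m and angle between tall_stop_center's own z axis and vertical below 0.35 rad), for 0.1 s.
At the end, for the whole second after the job is handed in: The tall stop rests in the very next notch away from the end plate: within 12 mm of its centre along the rail and 20 mm across, fully down (6 mm), upright within 10 degrees. The low stop stands in its own notch within the same limits (((y of tall_stop_center in the frame of gauge between -0.045 and -0.021 m and x of tall_stop_center in the frame of gauge between -0.02 and 0.02 m and z of tall_stop_center in the frame of gauge between 0.0635 and 0.0755 m and angle between each of tall_stop_center, low_stop_center's own z axis and vertical below 0.175 rad and y of low_stop_center in the frame of gauge between 0.021 and 0.045 m and x of low_stop_center in the frame of gauge between -0.02 and 0.02 m and z of low_stop_center in the frame of gauge between 0.041 and 0.053 m) or (y of tall_stop_center in the frame of gauge between 0.087 and 0.111 m and x of tall_stop_center in the frame of gauge between -0.02 and 0.02 m and z of tall_stop_center in the frame of gauge between 0.0635 and 0.0755 m and angle between each of tall_stop_center, low_stop_center's own z axis and vertical below 0.175 rad and y of low_stop_center in the frame of gauge between -0.111 and -0.087 m and x of low_stop_center in the frame of gauge between -0.02 and 0.02 m and z of low_stop_center in the frame of gauge between 0.041 and 0.053 m)) and linear speed of each of tall_stop, low_stop below 0.02 m/s); the robot touches nothing.
It fails at once if the low stop is lifted out of its notch or moved by more than 25 mm (distance of low_stop_center from where it was at the start of the episode above 0.025 m).
It also fails if it takes over 29 s, if anything falls off the work surface, if the arm or the gripper's body presses on something with over 40 N, if the wrist force passes 120 N, or if a joint passes its speed limit or range.

## Robot

A 7-joint arm with a two-finger parallel gripper is mounted at the origin on the work surface. World frame = base frame: x ahead of the robot, y to its left, z up, the work surface at z = 0. Lengths are in m, angles in rad, forces in N, time in s.
With the tool pointing down it reaches from about 0.35 to 0.775 m from the base axis. Payload 3.1 kg.
Tool frame: the origin (TCP) lies on the centre line of the jaws, within the pads' length; the fingertips stand 19 mm ahead of it and the grasp point (between the pads) is the TCP; z points along the fingers, y is the line along which they close (so a half turn about z gives the same grasp; the last joint's range is limited). The gripper opens to 85 mm and grips with 20 to 120 N. Pads are 22 mm wide; open, the fingers measure 114 mm over their backs; the gripper's body (76 mm by 85 mm) begins 54 mm behind the grasp point. The pads swing forward as they close: fully open they stand 13 mm farther back than shut.
Start: joints at [1.123, 0.311, 0.014, 1.512, -0.004, 1.319, -0.027], TCP at [0.217, -0.505, 0.221] pointing down, gripper open.
Joint ranges: [-2.7, 2.7], [-0.3, 1.91], [-1.27, 1.3], [0.12, 2.57], [-1.44, 4.58], [0.2, 2.03], [-3.05, 3.05]. Speed limits (rad/s): [2.79, 2.79, 3.14, 3.14, 3.14, 3.14, 3.14].

## Interface

Orientations are given as a unit quaternion [x, y, z, w].
In Python, from plant import * gives the robot as it stands.
- The arm moves only by the tool step_arm, never from a script. Its argument "motion" is one flat list of numbers, 5 for each row, row after row: the shift along the tool's x, y, z normalised to -1 to 1, where 1 is 12 cm, then the turn about the tool's z normalised to -1 to 1, where 1 is pi/4 rad, then the finger opening in mm, from 0 to 85.4. A call has 1 to 12 rows; each row is the pose to reach, as a shift and turn from the pose commanded when the call began, along the tool's axes at that moment; what a row does not reach only later rows make up. A row lasts 1/10 s, in which the tool goes at most 50 mm and 8.59 degrees, less where a joint would pass 70% of its speed; a pose out of reach is approached as far as the arm can. A call with a number of a shift or a turn outside -1 to 1 is refused whole. A call with a gripper value outside its range is refused whole. The fingers move at their own pace and stop on an object; the grip force is fixed at half the most. Time passes only in rows, so rows that repeat a pose let the fingers close. It gives the time, the measured TCP pose, the force, the opening and the grip force at its end, in the units of the state.
- get_state(): the state, without advancing time (a new reading comes with each control period).
- read_camera(name): name is "scene" or "top" or "wrist"; returns the picture (480x640x3 uint8, red, green, blue); there is no depth.
- camera_model(name): a dict with "intrinsics" (3x3 intrinsics, pixels), "rvec" (rotation vector, rad) and "tvec" (3), from world to camera coordinates, as OpenCV has them. Camera axes: x right, y down, z forward; pixel columns grow to the right and rows downward; lengths in m; the calibration is good to about 2 mm. A picture is of the moment at which its call begins: read the wrist's pose just before it. camera_model takes no time and is no camera call; for the wrist camera it gives the pose at the moment of the call.
- sign_off(): hands the job in; it is judged then, once.
Trained networks look in the newest picture that a camera, given by its name, has taken for a name from the list of things; names that differ only in an ending like _2 or _b are one class to them, and where a whole thing is asked for, a point or a joint stands for the part that bears it (a point fixed in the world has none). Each returns a list of dicts, best first, with "p" (0 to 1); they miss things now and then, are a little off and sometimes report something else, mostly with a low value. They report only what shows in the picture. A call takes as long as a camera call.
- outline_of(camera, target): "pixels" (480x640 bool, what is visible of it) and "xy" ([column, row] in pixels, amid what is visible of it).
The state is a dict: "time": time; "qpos": joint angles; "joint_vel": joint speeds; "tau": joint torques, N m; "eef_pos": TCP position; "tcp_rot": TCP orientation; "ft_force": force on the tool from outside, world axes, zero at the start; "ft_torque": the same for the moment, N m; "opening": finger opening in m; "gripper_force": force on a finger pad.
Only numpy, scipy, OpenCV 4.12 (cv2) and the standard library are available. Lean on these libraries where they do the work, as an engineer would, in place of code of your own. Each camera call takes 0.05 s, during which the arm holds its last target. There are 200 camera calls.

## Working session

There is one attempt and no reset: what is moved stays moved. The work goes in short steps, Python scripts to look and compute and a tool call to move; the robot and the scene stay as the last step left them, time stands still between calls to the robot, and variables do not carry over. Pictures are saved under pics/ and viewed, at most 10 in all, crops included, and the job is handed in when it is done.

Besides the shell and the picture viewer there is one more tool, called after "Emit:" as name(argument=value, ...), one argument or row to a line, values as JSON. step_arm: Moves the arm, as the interface text tells. Scaled input: -1 to 1 covers 12 cm each way for a shift and pi/4 rad each way for a turn. Its arguments: {"type":"object","properties":{"motion":{"type":"array"}},"required":["motion"]}

```bash
mkdir -p pics
python3 - <<'E'
from plant import *
import cv2,numpy as np
ims=[]
for n in ["scene","top"]:
    im=read_camera(n); cv2.imwrite(f"pics/{n}0.png",im[:,:,::-1])
    for t in ["tall_stop_center","low_stop_center","gauge"]:
        for d in outline_of(n,t)[:3]:
            m=d["pixels"].astype(np.uint8); print(n,t,round(d["p"],2),np.round(d["xy"]),cv2.boundingRect(m),m.sum())
    c=camera_model(n);print(np.round(c["intrinsics"],1).tolist(),c["rvec"],c["tvec"])
s=get_state();print(s["time"],s["eef_pos"],s["tcp_rot"])
E
```

```text
scene tall_stop_center 0.75 [259. 241.] (241, 207, 39, 75) 2201
scene low_stop_center 0.78 [333. 296.] (319, 265, 37, 59) 1622
scene gauge 0.88 [316. 308.] (212, 206, 213, 174) 9897
[[452.6, 0.0, 316.8], [0.0, 452.6, 241.1], [0.0, 0.0, 1.0]] [ 0.90867505  2.49371893 -1.11393075] [ 0.44258138 -0.16149565  0.93772499]
top tall_stop_center 0.73 [370. 225.] (351, 201, 36, 49) 1335
top low_stop_center 0.76 [270. 255.] (256, 235, 31, 42) 987
top gauge 0.84 [303. 252.] (184, 187, 242, 121) 12236
[[505.4, 0.0, 321.0], [0.0, 505.4, 242.7], [0.0, 0.0, 1.0]] [ 2.15792957 -2.15840469  0.1655792 ] [-0.02848296  0.59150366  0.63676309]
0.4 [ 0.21711126 -0.50523034  0.22092421] [ 9.79481913e-01  2.01532013e-01 -3.28139938e-05 -1.71033420e-04]
```

View pics/scene0.png

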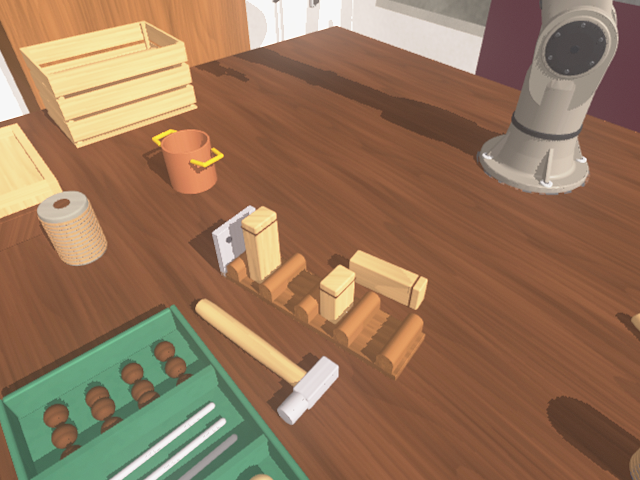

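View pics/top0.png

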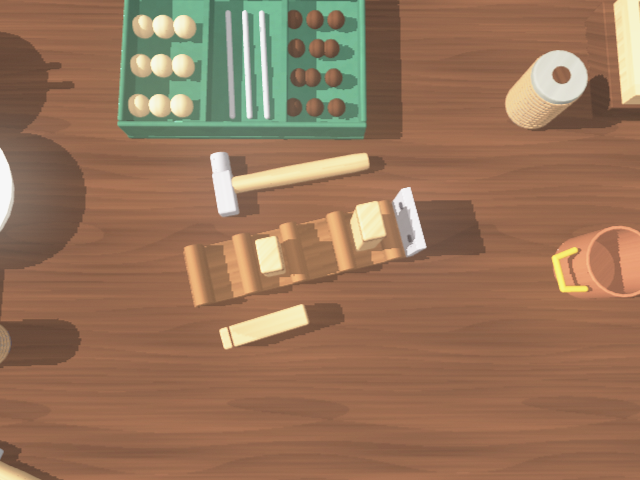

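The tall stop (scene 259,241; top 370,225) is in the first notch by the end plate. The low stop (top 270,255) is in the third, and the spare lies at (265,326). I'll fit the gauge pose and both stops to the outlines.

```bash
cat > h.py <<'E'
from plant import *
import cv2,numpy as np
from scipy.spatial.transform import Rotation as R
from scipy.optimize import minimize
def proj(c,P):
    return cv2.projectPoints(np.float64(P).reshape(-1,3),np.float64(c["rvec"]),np.float64(c["tvec"]),np.float64(c["intrinsics"]),None)[0][:,0]
def ray(c,uv,z):
    Rm=cv2.Rodrigues(np.float64(c["rvec"]))[0];o=-Rm.T@np.ravel(c["tvec"])
    d=Rm.T@np.linalg.inv(c["intrinsics"])@[uv[0],uv[1],1];return o+d*(z-o[2])/d[2]
def box(x,y,yaw,z0,z1,hx=.022,hy=.014):
    r=R.from_euler('z',yaw).as_matrix()
    return np.array([[x,y,0]+r@[a*hx,b*hy,z] for a in(-1,1) for b in(-1,1) for z in(z0,z1)])
def mask(c,P):
    m=np.zeros((480,640),np.uint8);h=cv2.convexHull(np.float32(proj(c,P)))
    cv2.fillConvexPoly(m,np.int32(np.round(h*16)),1,shift=4);return m>0
def fitbox(obs,x0,z0,z1):
    # obs: list of (cam, mask); z0 = lowest visible
    def f(p):
        s=0
        for c,m in obs:
            a=mask(c,box(*p,z0,z1));s+=1-(a&m).sum()/max((a|m).sum(),1)
        return s
    b=None
    sx=[x0]+[[x0[0]+.02*i,x0[1]+.02*j,x0[2]+.08*k] for i,j,k in ((1,0,0),(0,1,0),(0,0,1))]
    r=minimize(f,x0,method='Nelder-Mead',options=dict(initial_simplex=sx,xatol=2e-4,fatol=1e-4))
    return r.x,r.fun/len(obs)
E
python3 - <<'E'
from h import *
obs={}
for n in ["scene","top"]:
    read_camera(n);c=camera_model(n)
    for t in ["tall_stop_center","low_stop_center"]:
        obs.setdefault(t,[]).append((c,outline_of(n,t)[0]["pixels"]))
c=camera_model("top")
a=ray(c,(370,222),.127);b=ray(c,(269,254),.082);d=b-a
yaw=np.arctan2(d[1],d[0])-np.pi/2;print(a,b,np.hypot(*d[:2]),yaw)
t,_=fitbox(obs["tall_stop_center"],[a[0],a[1],yaw],.03,.127);print(t,_)
l,_=fitbox(obs["low_stop_center"],[b[0],b[1],yaw],.025,.082);print(l,_)
d=l-t;print(np.hypot(d[0],d[1]),np.arctan2(d[1],d[0])-np.pi/2)
# crest clicks
for uv in [(192,247),(207,303),(238,236),(256,291),(286,225),(302,280),(333,214),(350,270)]: print(uv,ray(c,uv,.04).round(4))
E
```

```text
Traceback (most recent call last):
IndexError: list index out of range
```

Run:
```python
from h import *
obs={}
for n in ["scene","top"]:
    c=camera_model(n)
    for t in ["tall_stop_center","low_stop_center"]:
        for k in range(4):
            read_camera(n);o=outline_of(n,t)
            if o and o[0]["p"]>.4: obs.setdefault(t,[]).append((c,o[0]["pixels"]));break
        else: print("miss",n,t)
c=camera_model("top")
a=ray(c,(370,222),.127);b=ray(c,(269,254),.082);d=b-a
yaw=np.arctan2(d[1],d[0])-np.pi/2;print(a,b,np.hypot(*d[:2]),yaw)
t,_=fitbox(obs["tall_stop_center"],[a[0],a[1],yaw],.03,.127);print(t,_)
l,_=fitbox(obs["low_stop_center"],[b[0],b[1],yaw],.025,.082);print(l,_)
d=l-t;print(np.hypot(d[0],d[1]),np.arctan2(d[1],d[0])-np.pi/2)
for uv in [(192,247),(207,303),(238,236),(256,291),(286,225),(302,280),(333,214),(350,270)]: print(uv,ray(c,uv,.04).round(4))
s=get_state();print(s["time"])
q=R.from_quat(s["tcp_rot"]).as_matrix();print(q.round(3))
np.save("fit.npy",[t,l])
for g in [t[:2]]:
    print("shift",q.T@(np.array([*g,.22])-s["eef_pos"]))
```

```text
[ 0.60431831 -0.08487057  0.127     ] [0.57153118 0.03722276 0.082     ] 0.12641906097725364 0.2623519619722683
[ 0.60616765 -0.0857701   0.28344562] 0.10037121026511764
[0.57209024 0.03772578 0.24640751] 0.09751690919050232
0.12811129232882185 0.2692395777289278
(192, 247) [0.5857 0.1436 0.04  ]
(207, 303) [0.5114 0.1215 0.04  ]
(238, 236) [0.6006 0.0827 0.04  ]
(256, 291) [0.5271 0.0574 0.04  ]
(286, 225) [0.6157 0.0185 0.04  ]
(302, 280) [ 0.5416 -0.0033  0.04  ]
(333, 214) [ 0.6309 -0.0449  0.04  ]
(350, 270) [ 0.5549 -0.0672  0.04  ]
1.2
[[ 0.919  0.395  0.   ]
 [ 0.395 -0.919 -0.   ]
 [-0.     0.    -1.   ]]
shift [ 0.52305212 -0.23187306  0.0011026 ]
```

Emit:
step_arm(
  motion=[1,-0.44,0,0,85,1,-0.44,0,0,85,1,-0.44,0,0,85],
)

```text
time: 1.5
eef_pos: [0.3099, -0.406, 0.2212]
tcp_rot: [0.979, 0.204, 0.001, -0.001]
ft_force: [1.5, -0.4, -0.0]
opening: 0.0849
gripper_force: 0.0
```

Emit:
step_arm(
  motion=[1,-0.44,0,0,85,1,-0.44,0,0,85,1,-0.44,0,0,85],
)

```text
time: 1.8
eef_pos: [0.3991, -0.3094, 0.2214]
tcp_rot: [0.979, 0.204, 0.001, -0.001]
ft_force: [0.5, -0.4, 0.2]
opening: 0.0852
gripper_force: 0.0
```

Emit:
step_arm(
  motion=[1,-0.44,0,0,85,1,-0.44,0,0,85,1,-0.44,0,0,85],
)

```text
time: 2.1
eef_pos: [0.4881, -0.2131, 0.2214]
tcp_rot: [0.979, 0.204, 0.001, -0.001]
ft_force: [-0.2, -0.6, 0.4]
opening: 0.085
gripper_force: 0.0
```

Emit:
step_arm(
  motion=[1,-0.44,0,-0.9,85,1,-0.44,0,-0.9,85,1,-0.44,0,-0.9,85,1,-0.44,0,-0.9,85,1,-0.44,0,-0.9,85,1,-0.44,0,-0.9,85],
)

```text
time: 2.7
eef_pos: [0.5749, -0.1216, 0.2208]
tcp_rot: [0.849, 0.528, -0.0, -0.0]
ft_force: [-1.0, -0.1, 0.1]
opening: 0.0851
gripper_force: 0.0
```

Emit:
step_arm(
  motion=[0,0,0,-0.9,85,0,0,0,-0.9,85,0,0,0,-0.9,85,0,0,0,-0.9,85,0,0,0,-0.9,85,0,0,0,-0.9,85],
)

```text
time: 3.3
eef_pos: [0.5746, -0.1223, 0.2211]
tcp_rot: [0.615, 0.788, -0.0, -0.0]
ft_force: [-0.4, 0.1, -0.6]
opening: 0.0849
gripper_force: 0.0
```

Run:
```python
from h import *
s=get_state();c=camera_model("wrist");im=read_camera("wrist")
t,l=np.load("fit.npy")
for b,z0,z1 in((t,.012,.127),(l,.012,.082)):
    for p in proj(c,box(*b,z0,z1)): cv2.circle(im,tuple(int(v) for v in p),3,(255,0,0),-1)
cv2.imwrite("pics/w1.png",im[:,:,::-1])
q=R.from_quat(s["tcp_rot"]).as_matrix();print(s["time"],s["eef_pos"],q.round(3),s["qpos"])
print("shift",q.T@(np.array([*t[:2],.22])-s["eef_pos"]))
for n in["tall_stop_center","low_stop_center"]:
    for o in outline_of("wrist",n)[:2]: print(n,o["p"],o["xy"],cv2.boundingRect(o["pixels"].astype(np.uint8)))
```

```text
3.3 [ 0.5745748  -0.12229955  0.22107463] [[-0.243  0.97  -0.   ]
 [ 0.97   0.243 -0.   ]
 [ 0.    -0.    -1.   ]] [ 0.54137002  0.4391899  -0.53107415  1.38682312  0.22138042  1.37474812
  0.2545011 ]
shift [0.02775242 0.03952618 0.00107138]
tall_stop_center 0.84 [372.0, 189.7] (336, 163, 72, 54)
low_stop_center 0.69 [366.3, 23.6] (333, 0, 67, 51)
```

View pics/w1.png

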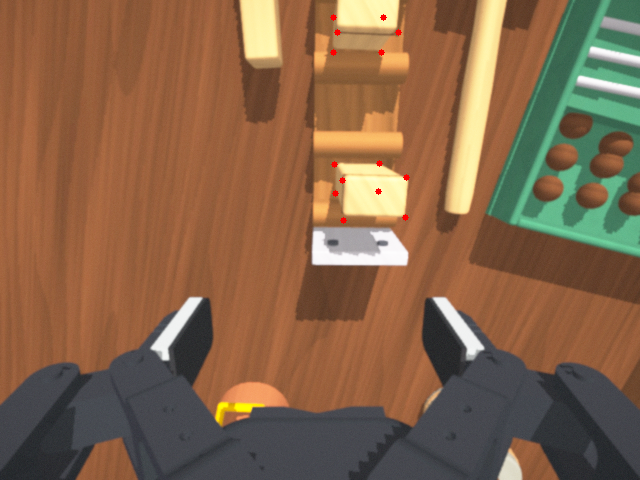

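The overlay matches both stops: the tall stop's top face is at about (375,198) and the low stop is at the top edge. The rail looks parallel to the tool axes. Next I'll refine from this view using the tooth crests at rows 68 and 143.

Run:
```python
from h import *
s=get_state();c=camera_model("wrist");q=R.from_quat(s["tcp_rot"]).as_matrix();e=s["eef_pos"]
loc=lambda p:(q.T@(p-e)).round(4)
for uv,z in [((315,68),.035),((408,68),.035),((314,143),.035),((402,143),.035),((313,213),.035),((358,232),.09),((361,230),.09),((342,177),.127),((407,177),.127),((407,217),.127),((344,219),.127)]:
    print(uv,loc(ray(c,uv,z)))
for b in np.load("fit.npy"): print(loc(np.array([b[0],b[1],.1])))
```

```text
(315, 68) [ 0.1255 -0.0021  0.1861]
(408, 68) [0.1255 0.0782 0.1861]
(314, 143) [ 0.0628 -0.0032  0.1861]
(402, 143) [0.0627 0.0772 0.1861]
(313, 213) [-0.0026 -0.0043  0.1861]
(358, 232) [-0.0063  0.0332  0.1311]
(361, 230) [-0.0046  0.0356  0.1311]
(342, 177) [0.0432 0.0167 0.0941]
(407, 177) [0.0432 0.0611 0.0941]
(407, 217) [0.0151 0.0631 0.0941]
(344, 219) [0.0137 0.0187 0.0941]
[0.0276 0.0394 0.1211]
[0.1557 0.0363 0.1211]
```

Emit:
step_arm(
  motion=[0.24,0.33,0,0,85,0.24,0.33,0,0,85,0.24,0.33,0.25,0,85,0.24,0.33,0.5,0,85,0.24,0.33,0.75,0,85,0.24,0.33,0.95,0,85,0.24,0.33,0.95,0,85],
)

```text
time: 4.15
eef_pos: [0.6027, -0.0839, 0.103]
tcp_rot: [0.614, 0.789, -0.002, -0.004]
ft_force: [-0.5, -1.1, -1.0]
opening: 0.0851
gripper_force: 0.0
```

Emit:
step_arm(
  motion=[0,0,0,0,35,0,0,0,0,35,0,0,0,0,35,0,0,0,0,35,0,0,0,0,35,0,0,0,0,35],
)

```text
time: 4.75
eef_pos: [0.6078, -0.0841, 0.1097]
tcp_rot: [0.614, 0.789, 0.001, 0.002]
ft_force: [-1.3, -0.2, 6.1]
opening: 0.0417
gripper_force: 61.3
```

Emit:
step_arm(
  motion=[0,0,-0.12,0,35,0,0,-0.25,0,35,0,0,-0.4,0,35,0,0,-0.4,0,35,0,0,-0.4,0,35],
)

```text
time: 5.25
eef_pos: [0.6061, -0.0841, 0.1553]
tcp_rot: [0.614, 0.789, 0.0, 0.0]
ft_force: [-1.1, -0.1, -2.7]
opening: 0.0421
gripper_force: 60.8
```

Run:
```python
from h import *
s=get_state();c=camera_model("wrist");im=read_camera("wrist");cv2.imwrite("pics/w2.png",im[:,:,::-1])
im=read_camera("scene");cv2.imwrite("pics/s2.png",cv2.resize(im[150:400,150:480],None,fx=2,fy=2)[:,:,::-1])
print(s["time"],s["eef_pos"],s["tcp_rot"],s["opening"])
```

```text
5.25 [ 0.60607981 -0.08409913  0.15534568] [6.13902577e-01 7.89381762e-01 6.47344405e-05 2.35703488e-04] 0.04208000432319908
```

View pics/w2.png

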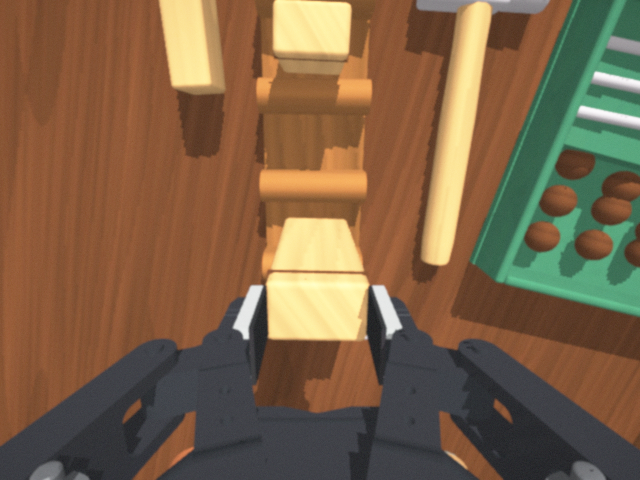

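View pics/s2.png

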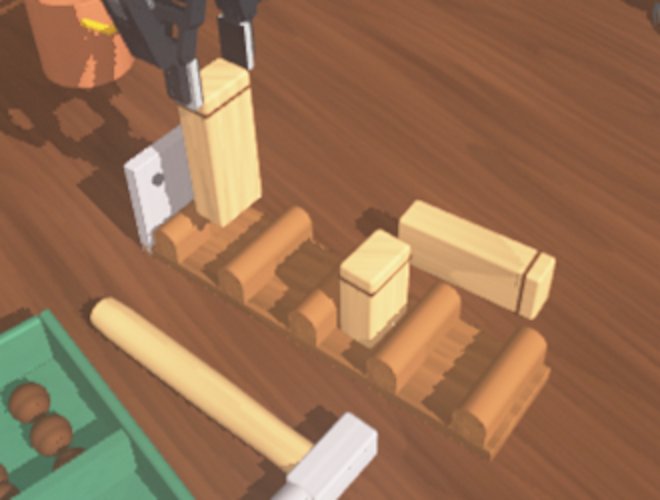

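Wrist view: the stop is held upright, with its top face at rows 273–340 and the tooth crests at rows 97 and 185. Scene view: the stop is clear of its notch and the low stop hasn't moved. I'll work out the shift.

Run:
```python
from h import *
s=get_state();c=camera_model("wrist");q=R.from_quat(s["tcp_rot"]).as_matrix();e=s["eef_pos"]
loc=lambda p:(q.T@(p-e)).round(4)
for uv,z in [((257,97),.035),((371,97),.035),((260,185),.035),((367,185),.035),((317,273),.172),((317,340),.172),((318,219),.058),((288,219),.058),((348,219),.058),((265,290),.172),((367,290),.172),((313,2),.082),((313,58),.082)]:
    print(uv,loc(ray(c,uv,z)))
```

```text
(257, 97) [ 0.0965 -0.0429  0.1191]
(371, 97) [0.0965 0.0379 0.1189]
(260, 185) [ 0.0342 -0.0436  0.1191]
(367, 185) [0.0341 0.0375 0.1189]
(317, 273) [ 0.0184 -0.0004 -0.018 ]
(317, 340) [-0.0124 -0.0004 -0.0181]
(318, 219) [0.0133 0.0003 0.0959]
(288, 219) [ 0.0133 -0.0211  0.096 ]
(348, 219) [0.0133 0.0217 0.0959]
(265, 290) [ 0.0109 -0.0217 -0.018 ]
(367, 290) [ 0.0109  0.0201 -0.0181]
(313, 2) [ 0.1412 -0.0025  0.072 ]
(313, 58) [ 0.1133 -0.0026  0.072 ]
```

Emit:
step_arm(
  motion=[0.25,-0.02,0,0,35,0.55,-0.02,0,0,35,0.55,-0.02,0,0,35,0.55,-0.02,0,0,35,0.55,-0.02,0.1,0,35,0.55,-0.02,0.2,0,35,0.55,-0.02,0.28,0,35,0.55,-0.02,0.28,0,35,0.55,-0.02,0.28,0,35],
)

```text
time: 6.25
eef_pos: [0.5872, -0.0211, 0.1207]
tcp_rot: [0.614, 0.789, -0.0, -0.001]
ft_force: [-0.6, -0.6, -0.5]
opening: 0.0419
gripper_force: 60.8
```

Emit:
step_arm(
  motion=[0,0,0.05,0,35,0,0,0.09,0,35,0,0,0.09,0,35,0,0,0.09,0,35],
)

```text
time: 6.65
eef_pos: [0.5874, -0.0207, 0.1106]
tcp_rot: [0.614, 0.789, -0.0, -0.0]
ft_force: [-0.4, 0.4, -1.4]
opening: 0.0419
gripper_force: 60.9
```

Run:
```python
from h import *
s=get_state();print(s["time"],s["eef_pos"],s["ft_force"])
im=read_camera("scene");cv2.imwrite("pics/s3.png",cv2.resize(im[150:400,150:480],None,fx=2,fy=2)[:,:,::-1])
```

```text
6.65 [ 0.58741329 -0.02072669  0.11063941] [-0.36839815  0.44748003 -1.42873422]
```

View pics/s3.png

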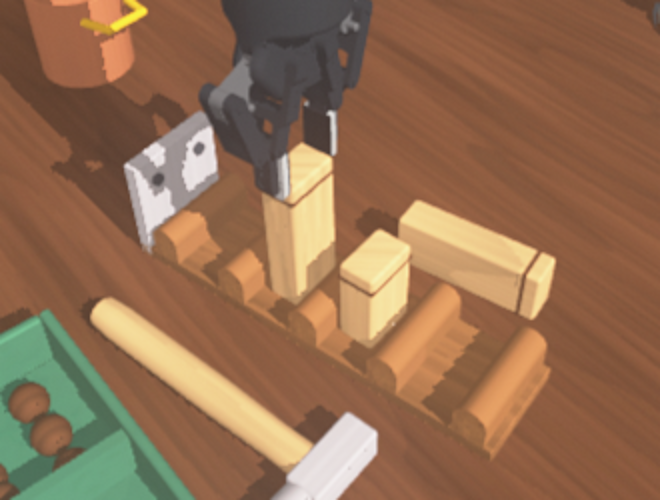

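The stop (crop about 300,225) is inside the second notch, nearly on its floor. I'll release it and rise straight up.

Emit:
step_arm(
  motion=[0,0,0.01,0,35,0,0,0.01,0,35,0,0,0.01,0,50,0,0,0.01,0,60,0,0,0.01,0,85,0,0,0.01,0,85,0,0,0.01,0,85,0,0,0.01,0,85],
)

```text
time: 7.5
eef_pos: [0.5875, -0.0207, 0.1095]
tcp_rot: [0.614, 0.789, -0.0, 0.0]
ft_force: [-0.2, -0.6, -0.4]
opening: 0.0848
gripper_force: 0.0
```

Emit:
step_arm(
  motion=[0,0,-0.25,0,85,0,0,-0.5,0,85,0,0,-0.9,0,85,0,0,-0.9,0,85,-0.6,0,-0.9,0,85,-0.9,0,-0.9,0,85,-0.9,0,-0.9,0,85],
)

```text
time: 8.2
eef_pos: [0.6141, -0.1361, 0.2163]
tcp_rot: [0.619, 0.786, -0.003, 0.002]
ft_force: [-1.1, -1.0, -0.5]
opening: 0.0853
gripper_force: 0.0
```

Run:
```python
from h import *
s=get_state();c=camera_model("wrist");im=read_camera("wrist")
print(s["time"],s["eef_pos"])
t,l=np.load("fit.npy");yaw=.25
n=np.array([-np.sin(yaw),np.cos(yaw)]);g=np.array([.5872,-.0209])
for b,z0,z1 in(([*g,yaw],.012,.127),(l,.012,.082)):
    for p in proj(c,box(*b,z0,z1)): cv2.circle(im,tuple(int(v) for v in p),3,(255,0,0),-1)
a=im; b=cv2.resize(read_camera("scene")[150:400,150:480],None,fx=1.3,fy=1.3)
cv2.imwrite("pics/w4.png",a[:,:,::-1]);cv2.imwrite("pics/s4.png",b[:,:,::-1])
```

```text
8.2 [ 0.61409041 -0.13613265  0.21626014]
```

View pics/w4.png

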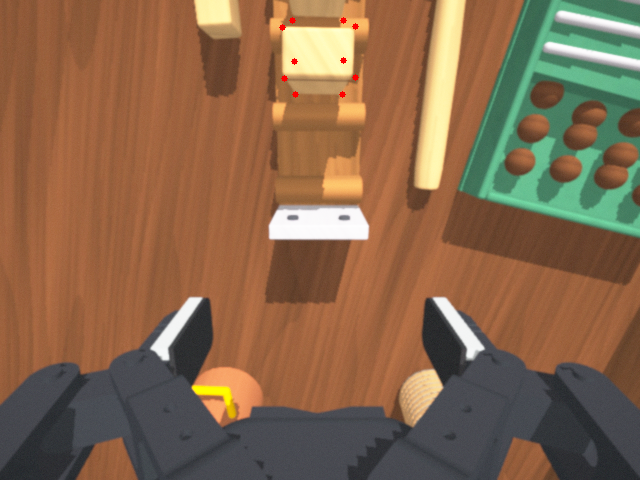

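View pics/s4.png

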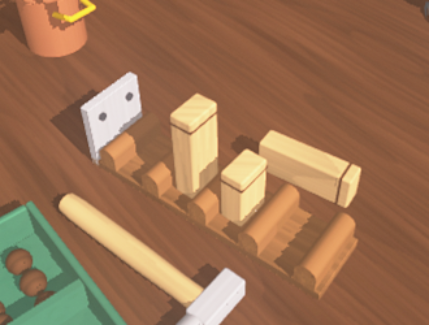

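The tall stop stands upright and fully down in the second notch. Its top face (318,53) matches the overlay, and the low stop hasn't moved. The gripper is clear, so I'm handing in.

```bash
python3 -c "
from plant import *
print(sign_off())"
```

```text
the job is handed in; nothing more can be done
None
```

I moved the tall stop from the first notch to the second, where the last pictures show it upright and fully down; the low stop is still in its third notch, and I handed the job in at about 8.3 s (no verdict was returned).

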